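# Clamp a bearing cap with a torque-limiting handle

### The arm

A 7-joint arm with a two-finger parallel gripper is mounted at the origin on a cart in front of the work surface, level with it; the furniture and walls round the work are solid. World frame = base frame: x ahead of the robot, y to its left, z up, the work surface at z = 0. Lengths are in m, angles in rad, forces in N, time in s.
With the tool pointing down it reaches from about 0.425 to 0.95 m from the base axis. Payload 4.7 kg.
Tool frame: the origin (TCP) lies on the mounting face of the last link; the fingertips stand 182 mm ahead of it and the grasp point (between the pads) lies 164 mm ahead of it; y points along the fingers, x is the direction in which the jaws open and shut, and the axes are right-handed (so a half turn about y gives the same grasp; the last joint's range is limited). The gripper opens to 87 mm and grips with 3 to 60 N. Pads are 19 mm wide; open, the fingers measure 117 mm over their backs; the gripper's body (75 mm by 190 mm) begins 51 mm behind the grasp point.
Start: joints at [-1.354, 0.469, -0.049, 1.532, 0.024, 1.141, -0.082], TCP at [0.164, 0.655, 0.405] pointing down, gripper open.
Joint ranges: [-2.59, 2.59], [-0.33, 1.99], [-1.39, 1.29], [0.1, 2.45], [-1.04, 4.18], [0.21, 1.99], [-2.66, 2.66]. Speed limits (rad/s): [2.57, 2.57, 3.14, 3.14, 3.14, 3.14, 3.14].

### API

Orientations are given as a 3x3 rotation matrix whose columns are the frame's x, y, z axes.
In Python, from workcell import robot, viewer, close_job, spotter gives the robot as it stands.
- The arm moves only by the shell command python3 -m handwheel 'ROWS'. ROWS is JSON, a list of rows, each an object with "jaw": the opening, from 0 (shut) to 1 (fully open); "offset": the shift along the tool's x, y, z in mm, a list of three; "angular": the turn, a rotation vector about the tool's x, y, z in degrees, a list of three. In form: [{"jaw": jaw, "offset": [tx, ty, tz], "angular": [wx, wy, wz]}, ...]. A call has exactly 8 rows; each row shifts and turns the commanded pose from where the row before left it, along the tool's axes as they then stand; what a row does not reach is not made up. A row lasts 1/10 s, in which the tool goes at most 50 mm and 8.59 degrees, less where a joint would pass 70% of its speed; a pose out of reach is approached as far as the arm can. A call with a gripper value outside its range is refused whole. The fingers move at their own pace and stop on an object; the grip force is fixed at half the most. Time passes only in rows, so rows that do not move let the fingers close, or fill a call up. It gives the time, the measured TCP pose, the force and the opening at its end, in the units of the state.
- robot.read_state(): the state, without advancing time (a new reading comes with each control period).
- viewer.capture(name): name is "scene" or "top" or "wrist"; returns (picture, depth): 400x640x3 uint8, red, green, blue; 400x640 float32, m along the optical axis (not along the pixel's ray), 0 where there is no reading.
- viewer.camera_model(name): a dict with "K" (3x3 intrinsics, pixels), "R" (3x3) and "t" (3): a world point X has camera coordinates R X + t; the wrist camera has in their place "hand_eye" (4x4, takes a point from camera to tool coordinates, whose origin is the TCP and whose axes are the tool frame's). Camera axes: x right, y down, z forward; pixel columns grow to the right and rows downward; lengths in m; the calibration is good to about 2 mm. The wrist camera is an equidistant fisheye: a pixel r from the principal point sees the ray r / f radians off the axis. A picture is of the moment at which its call begins: read the wrist's pose just before it. camera_model takes no time and is no camera call.
- close_job(): hands the job in, once; it reports no verdict.
Trained networks look in the newest picture that a camera, given by its name, has taken for a name from the list of things; names that differ only in an ending like _2 or _b are one class to them, and where a whole thing is asked for, a point or a joint stands for the part that bears it (a point fixed in the world has none). Each returns a list of dicts, best first, with "score" (0 to 1); they miss things now and then, are a little off and sometimes report something else, mostly with a low value. They report only what shows in the picture. A call takes as long as a camera call. They do not tell look-alikes from the thing itself.
- spotter.find_in(camera, thing): "location" ([x, y, z] in m, in world coordinates, good to about 4 mm: the middle of the surface that is visible of it).
- spotter.mark_of(camera, thing): "location" ([x, y, z] in m, in world coordinates, good to about 4 mm: a listed point, or the origin of a listed thing).
The state is a dict: "clock": time; "q": joint angles; "dq": joint speeds; "joint_torque": joint torques, N m; "ee_pos": TCP position; "orientation": TCP orientation; "wrist_force": force on the tool from outside, world axes, zero at the start; "ft_torque": the same for the moment, N m; "opening": finger opening in m.
Only numpy, scipy, OpenCV 4.12 (cv2) and the standard library are available. Lean on these libraries where they do the work, as an engineer would, in place of code of your own. Each camera call takes 0.05 s, during which the arm holds its last target.

### The job

Push the brown bearing cap that lies on the front of the grey clamping fixture fully home, flush against the steel back stop. Then push the fixture's green-gripped torque handle clockwise (seen from above), which closes the jaw on the cap, until the handle clearly gives way at its knuckle; stop there, well before the knuckle folds to its end, and let the handle spring straight again with the jaw left tight. Leave the loose parts around the fixture where they are.

Things in the scene. Friction and masses are not known exactly. Their poses are not given: they have to be found in the camera images.
- fixture: Grey base plate 190 x 190 x 10 mm, fixed on the bench; place and yaw vary. Origin on the bench surface; +x runs from the open loading side near the robot to the back stop, +y to the left. The plate spans x -120..70, y -95..95 mm; its top is at z 10 mm. The blocks on it end at z 30 mm (20 mm high).
- stop_face (a point): Middle of the steel back stop's front face (fixture x 30, y -15, z 20 mm), 58 mm wide along y; axes as the fixture's.
- fence_face (a point): On the inner face of the steel fence to the right of the channel (fixture x 20, y -45, z 20 mm). The face runs from x -12 to 50; a slanted lead-in stands before it, to x -32. Axes as the fixture's. The channel from fence to jaw is 75 to 80 mm wide at the start, and open towards -x.
- jaw_face (a point): Middle of the brass jaw's face, left of the channel, 24 mm wide along x. At cam = 0 it is at fixture x 22, y 35.7, z 19.5 mm; it moves to -y by 30 mm per radian of the cam joint (21 mm in all), slides the cap against the fence and grips it.
- nest (a point): Where the cap's centre is when it is home and clamped (fixture x 21.5, y -15, z 20 mm); axes as the fixture's.
- cap_center (a point): Centre of the loose brown camshaft bearing cap: 17 mm (its x) x 60 mm (its y) x 20 mm (its z, upright), 40 to 85 g. It starts on the base plate before the channel, long side along fixture y but yawed up to 0.25 rad and in line with it within about 6 mm, and slides on the plate. Home: long side flat on the back stop.
- pivot (a point): On the handle's vertical pivot axis (fixture x 22, y 75 mm), at handle height z 60 mm; its x axis points along the short inner arm to the knuckle.
- knuckle_pin (a point): On the knuckle's vertical pin, 42 mm from the pivot axis, z 60 mm; its x axis points outward along the outer handle.
- grip (a point): Middle of the green grip, 100 mm beyond the knuckle pin (142 mm from the pivot), z 60 mm: a level bar 22 mm thick and 68 mm long. x points outward along the handle, z up; push it towards its own -y. The handle starts pointing roughly at the robot (fixture -x) and is pushed round the pivot to the left (+y). Below it is 49 mm of free space down to the bench.
- cam (a joint): Turn of the whole handle about the pivot, rad, clockwise from above positive. Starts at 0 to 0.2; turns with light friction (about 2 N at the grip), comes hard up at 0.70, where the jaw is tight, and stays where it is left.
- knuckle (a joint): Fold of the outer handle against the inner arm, rad, clockwise positive. 0 = straight, held by a preloaded spring. With the cam hard up it gives way at about 11 N on the grip and folds on at hardly more (12 N at 0.2 rad; 10 mm of travel per 0.1 rad); end at 0.50. It has clearly given way beyond 0.12, and springs back to 0 when let go.
- done_cap: Loose bystander: another brown bearing cap, 17 x 60 x 20 mm, lying on the bench near its front edge, on the left. Origin under its centre.
- spark_plug: Loose bystander: white and grey spark plug, 24 x 70 x 20 mm, lying on the bench to the left of the fixture. Origin under its centre.
- gauge: Loose bystander: closed feeler gauge, 14 x 92 x 10 mm, lying on the bench to the left of the fixture. Origin under its centre.
Mind the look-alikes: they are no part of the job. Leave any orange or purple look-alike of the part that bears cap_center alone.

How it is judged:
On the way, in this order (a step that is already met when the one before it is completed fails the run):
1. the cap is home: flush against the back stop, between fence and jaw, the knuckle not yet folded (x of cap_center in the frame of fixture above 0.019 m and z of cap_center in the frame of fixture below 0.025 m and angle between the y axis of cap_center and the y axis of fixture, either way round below 0.08 rad and angle between cap_center's own z axis and vertical below 0.1 rad and y of cap_center in the frame of fixture between -0.019 and 0.005 m and value of joint knuckle below 0.05 rad), for 0.2 s.
2. with the cap home and the cam hard up, the handle gives way at its knuckle (0.12 rad or more) (x of cap_center in the frame of fixture above 0.019 m and z of cap_center in the frame of fixture below 0.025 m and angle between the y axis of cap_center and the y axis of fixture, either way round below 0.08 rad and angle between cap_center's own z axis and vertical below 0.1 rad and y of cap_center in the frame of fixture between -0.018 and -0.012 m and value of joint cam above 0.64 rad and value of joint knuckle above 0.12 rad), for 0.05 s.
At the end, for the whole second after the job is handed in: The cap is upright on the plate, its centre within 2.5 mm of the nest along fixture x and 3 mm along y, parallel to the stop within 0.08 rad and at rest; the cam is at 0.62 rad or more and the handle is straight again (knuckle under 0.05 rad) (x of cap_center in the frame of fixture above 0.019 m and z of cap_center in the frame of fixture below 0.025 m and angle between the y axis of cap_center and the y axis of fixture, either way round below 0.08 rad and angle between cap_center's own z axis and vertical below 0.1 rad and y of cap_center in the frame of fixture between -0.018 and -0.012 m and value of joint cam above 0.62 rad and value of joint knuckle below 0.05 rad and linear speed of cap below 0.02 m/s); the robot touches nothing.
It fails at once if the handle is forced on after it has given way (knuckle beyond 0.38 rad) (value of joint knuckle above 0.38 rad).
It fails at once if the handle gives way (0.12 rad) while the cap is not home (value of joint knuckle above 0.12 rad and not (x of cap_center in the frame of fixture above 0.019 m and z of cap_center in the frame of fixture below 0.025 m and angle between the y axis of cap_center and the y axis of fixture, either way round below 0.08 rad and angle between cap_center's own z axis and vertical below 0.1 rad)).
It fails at once if a loose bystander is moved by more than 30 mm (distance of any of done_cap, spark_plug, gauge from where it was at the start of the episode above 0.03 m).
It also fails if it takes over 54 s, if anything falls off the work surface, if the arm or the gripper's body presses on something with over 40 N, if the wrist force passes 120 N, or if a joint passes its speed limit or range.

## Working session

There is one attempt and no reset: what is moved stays moved. The work goes in short steps, Python scripts to look and compute and a shell command to move; the robot and the scene stay as the last step left them, time stands still between calls to the robot, and variables do not carry over. Pictures are saved under pics/ and viewed, and the job is handed in when it is done.

```bash
mkdir -p pics; ls; cat > h.py <<'E'
import numpy as np,cv2
from workcell import robot,viewer,spotter,close_job
def snap(c,name):
    p,d=viewer.capture(c); cv2.imwrite(f'pics/{name}.png',p[:,:,::-1]); return p,d
def back(c,u,v,z):
    m=viewer.camera_model(c);K,R,t=map(np.array,(m['K'],m['R'],m['t']))
    return R.T@(np.linalg.inv(K)@[u,v,1]*z-t)
def proj(c,X):
    m=viewer.camera_model(c);K,R,t=map(np.array,(m['K'],m['R'],m['t']))
    x=K@(R@np.array(X)+t); return x[:2]/x[2]
E
python3 - <<'E'
from h import *
s=robot.read_state(); print(s['clock'],s['ee_pos'],np.round(s['orientation'],3),s['wrist_force'],s['opening'])
for c in('scene','top'):
    snap(c,c+'0')
for n in ['stop_face','fence_face','jaw_face','cap_center','pivot','knuckle_pin','grip','fixture','done_cap','spark_plug','gauge']:
    for r in spotter.mark_of('top',n)[:3]: print(n,np.round(r['location'],4),round(r['score'],2))
E
```

```text
pics
0.0 [0.16417249 0.65448118 0.40370966] [[ 0.243 -0.    -0.97 ]
 [ 0.97  -0.002  0.243]
 [-0.002 -1.    -0.   ]] [ 0.53579545  0.27212417 -1.11313892] 0.08681796080112211
stop_face [0.6673 0.284  0.0198] 0.66
fence_face [0.6635 0.2533 0.0182] 0.84
jaw_face [0.6469 0.3317 0.0202] 0.62
jaw_face [0.6583 0.2798 0.0204] 0.19
cap_center [0.5445 0.2662 0.0195] 0.72
cap_center [0.4155 0.4228 0.0095] 0.69
cap_center [0.8064 0.1343 0.0113] 0.56
pivot [0.6421 0.3687 0.0634] 0.62
knuckle_pin [0.6015 0.3616 0.061 ] 0.6
grip [0.5036 0.3402 0.0584] 0.9
grip [0.6622 0.2537 0.0206] 0.24
fixture [ 0.6361  0.2909 -0.0029] 0.73
done_cap [0.4353 0.5288 0.0026] 0.45
spark_plug [ 0.6661  0.4413 -0.0015] 0.67
gauge [0.5833 0.5111 0.0028] 0.48
```

View images.

View pics/scene0.png

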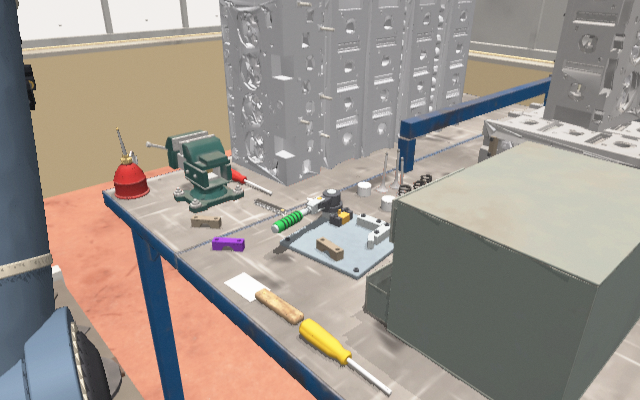

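View pics/top0.png

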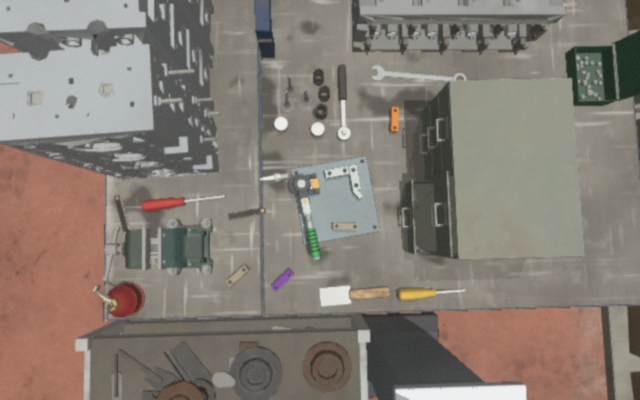

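```bash
python3 - <<'E'
from h import *
p,d=snap('top','top1')
cr=p[140:270,255:395][:,:,::-1]
cv2.imwrite('pics/crop1.png',cv2.resize(cr,None,fx=5.5,fy=4.6,interpolation=cv2.INTER_CUBIC) if 0 else cv2.resize(cr,None,fx=4.5,fy=4.5,interpolation=cv2.INTER_CUBIC))
print(proj('top',[0,0,0]),proj('top',[.5,0,0]),proj('top',[.5,.3,0]),viewer.camera_model('top')['K'])
P=dict(stop_face=[30,-15],fence_face=[20,-45],pivot=[22,75],fixture=[0,0])
A=[];B=[]
for k in range(2):
  if k: viewer.capture('top')
  for n,q in P.items():
    for r in spotter.mark_of('top',n)[:1]:
        A.append(q);B.append(np.array(r['location'][:2])*1000)
A=np.array(A,float);B=np.array(B)
a=A-A.mean(0);b=B-B.mean(0)
th=np.arctan2((a[:,0]*b[:,1]-a[:,1]*b[:,0]).sum(),(a*b).sum())
R=np.array([[np.cos(th),-np.sin(th)],[np.sin(th),np.cos(th)]])
t=B.mean(0)-R@A.mean(0);print(th,t);print(B-(A@R.T+t))
# plate: pixels with height ~10mm
m=viewer.camera_model('top');K,Rr,tt=map(np.array,(m['K'],m['R'],m['t']))
v,u=np.mgrid[140:270,255:395]
X=(np.linalg.inv(K)@np.stack([u.ravel(),v.ravel(),np.ones(u.size)]))*d[140:270,255:395].ravel()
W=(Rr.T@(X-tt[:,None])).T
print(np.percentile(W[:,2],[5,20,50,80,95]))
mask=((W[:,2]>.006)).reshape(u.shape).astype(np.uint8)
cv2.imwrite('pics/mask1.png',cv2.resize(mask*255,None,fx=4,fy=4,interpolation=0))
E
```

```text
[463.69460267 450.51442434] [453.25487635 240.60794221] [332.49631616 243.78590594] [[428.99128154   0.         319.53617903]
 [  0.         428.99128154 199.6961842 ]
 [  0.           0.           1.        ]]
0.14850112542096516 [635.05294349 293.26556608]
[[-3.742101    2.43066562]
 [ 1.60916092  2.38004352]
 [ 0.58588357 -3.49514306]
 [-1.55294349  1.53443392]
 [ 1.357899    3.73066562]
 [ 0.80916092 -2.91995648]
 [ 1.68588357 -4.19514306]
 [-0.75294349  0.53443392]]
[-1.92527702e-03 -9.37261677e-05  2.35245400e-03  1.14968630e-02
  4.58047122e-02]
```

View pics/crop1.png

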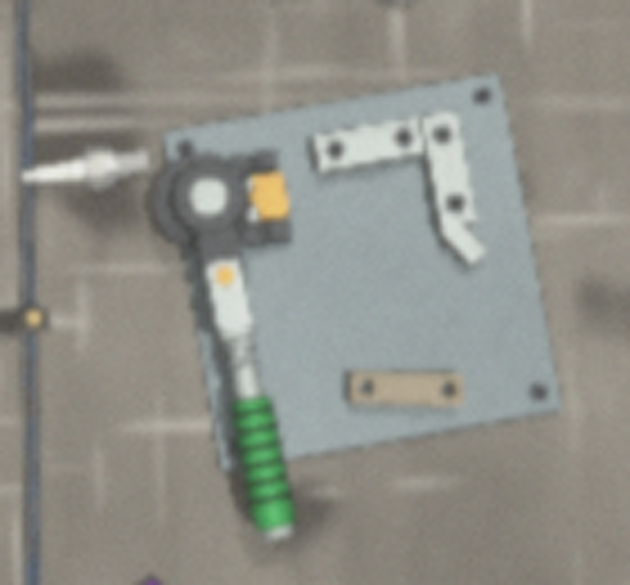

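View pics/mask1.png

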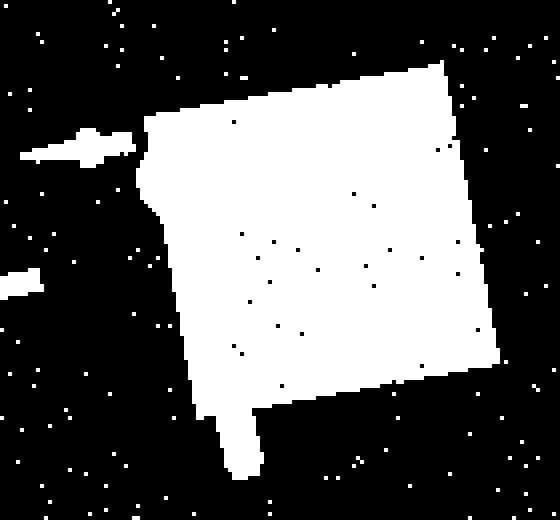

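```bash
cat >> h.py <<'E'
def atz(c,u,v,z):
    m=viewer.camera_model(c);K,R,t=map(np.array,(m['K'],m['R'],m['t']))
    o=-R.T@t; r=R.T@(np.linalg.inv(K)@[u,v,1]); return o+r*(z-o[2])/r[2]
def fit(A,B):
    A=np.array(A,float);B=np.array(B,float);a=A-A.mean(0);b=B-B.mean(0)
    th=np.arctan2((a[:,0]*b[:,1]-a[:,1]*b[:,0]).sum(),(a*b).sum())
    R=np.array([[np.cos(th),-np.sin(th)],[np.sin(th),np.cos(th)]])
    t=B.mean(0)-R@A.mean(0);return th,t,B-(A@R.T+t)
E
python3 - <<'E'
from h import *
# refined: corners from crop (4.5x): TL(165,133) TR(497,75) BR(560,408) BL(222,468)
C=[(165,133),(497,76),(559,408),(222,468)]
A=[(70,95),(70,-95),(-120,-95),(-120,95)]
B=[atz('top',255+x/4.5-.4,140+y/4.5-.4,.010)[:2]*1000 for x,y in C]
th,t,r=fit(A,B);print(th,t);print(r)
R=np.array([[np.cos(th),-np.sin(th)],[np.sin(th),np.cos(th)]])
def f(px,z):
    w=atz('top',255+px[0]/4.5-.4,140+px[1]/4.5-.4,z)[:2]*1000; return R.T@(w-t),w
# stop front face: bottom edge of stop top (z30): 
for n,px,z in [('capTL',(346,371),.03),('capTR',(461,374),.03),('capBL',(348,404),.03),('capBR',(460,405),.03),('stopL',(320,171),.03),('stopR',(424,152),.03),('fence',(445,215),.03),('jaw',(289,200),.03),('pivot',(208,196),.065),('kn',(225,275),.065),('gripend',(275,533),.06),('gripstart',(251,399),.06)]:
    print(n,*[np.round(x,1) for x in f(px,z)])
E
```

```text
0.14823762355689635 [633.2004788  295.36118407]
[[-1.61322193 -2.25239313]
 [-2.20503471  1.58556721]
 [ 1.76745357  1.9917725 ]
 [ 2.05080307 -1.32494657]]
capTL [-78.3  18.7] [552.9 302.3]
capTR [-90.6 -41.8] [549.8 240.7]
capBL [-95.9  20.7] [535.3 301.7]
capBR [-106.8  -38.2] [533.2 241.8]
stopL [30.3 13.6] [661.1 313.3]
stopR [ 30.8 -43.6] [670.1 256.8]
fence [ -4.8 -48.6] [635.6 246.5]
jaw [17.6 32.8] [645.8 330.4]
pivot [23.  75.2] [644.9 373.1]
kn [-19.1  73.5] [603.4 365.2]
gripend [-154.8   70.9] [469.6 342.6]
gripstart [-84.7  71.2] [538.9 353.3]
```

```bash
cat >> h.py <<'E'
TH=0.148; FT=np.array([634.,294.5]); FR=np.array([[np.cos(TH),-np.sin(TH)],[np.sin(TH),np.cos(TH)]])
def w2f(w): return FR.T@(np.array(w[:2])*1000-FT)
def cloud(c,d):
    m=viewer.camera_model(c);K,R,t=map(np.array,(m['K'],m['R'],m['t']))
    v,u=np.mgrid[0:400,0:640]
    return (R.T@((np.linalg.inv(K)@np.stack([u.ravel(),v.ravel(),np.ones(u.size)]))*d.ravel()-t[:,None])).T.reshape(400,640,3)
def goto(fx,fy,ztip,yaw=0.0,tip=182):
    """offsets from the present pose to TCP above fixture point, in tool axes AFTER the turn and before"""
    s=robot.read_state();R=np.array(s['orientation']);p=np.array(s['ee_pos'])*1000
    g=np.r_[FR@[fx,fy]+FT,ztip+tip]
    a=np.arctan2(R[1,0],R[0,0]); want=TH+np.pi/2+yaw
    print('t',s['clock'],'fix tip',np.round(w2f(s['ee_pos']),1),'tipz',round(p[2]-tip,1),'F',np.round(s['wrist_force'],1),'open',round(s['opening'],4))
    print('world d',np.round(g-p),'tool offset now',np.round(R.T@(g-p),1),'turn about tool y deg',round(-np.degrees((want-a+np.pi)%(2*np.pi)-np.pi),2))
    Rn=np.array([[np.cos(want),0,-np.sin(want)],[np.sin(want),0,np.cos(want)],[0,-1,0]])
    print('offset in turned axes',np.round(Rn.T@(g-p),1),'tool y',np.round(R[:,1],3))
E
python3 - <<'E'
from h import *
p,d=viewer.capture('top'); W=cloud('top',d)
F=np.einsum('ij,vuj->vui',FR.T,W[...,:2]*1000-FT)
for n,(x,y,r) in dict(pivot=(22,75,30),grip=(-120,73,25),cap=(-93,-10,25),jaw=(22,40,15)).items():
    m=(np.hypot(F[...,0]-x,F[...,1]-y)<r)&(d>0); print(n,np.percentile(W[m][:,2],[50,90,98]))
m=(W[...,1]<.15)&(W[...,1]>-.4)&(W[...,0]>.2)&(W[...,0]<1)&(W[...,2]>.1)
print('cab',W[m].min(0),W[m].max(0))
m=(W[...,0]<.5)&(W[...,2]>.1)&(W[...,1]>-.2)&(W[...,1]<.9); print('near',W[m].min(0),W[m].max(0))
goto(-140,-12,60)
goto(-140,-12,17)
E
```

```text
pivot [0.06594466 0.07307475 0.07545847]
grip [0.06627683 0.07237298 0.07433041]
cap [0.01257462 0.03181541 0.03396865]
jaw [0.02771849 0.03158881 0.03655672]
cab [ 0.46962563 -0.20388203  0.10001329] [0.99999177 0.14981513 0.23033509]
near [ 0.36341267 -0.18462002  0.10006042] [0.49999413 0.82098836 0.22775629]
t 1.2 fix tip [-411.6  425.6] tipz 222.8 F [-0.4 -0.3  1.2] open 0.0874
world d [ 333. -393. -163.] tool offset now [-299.9  162.7 -418.7] turn about tool y deg -22.56
offset in turned axes [-437.6  162.8 -271.6] tool y [-0.  0. -1.]
t 1.2 fix tip [-411.6  425.6] tipz 222.8 F [-0.4 -0.3  1.2] open 0.0874
world d [ 333. -393. -206.] tool offset now [-299.9  205.7 -418.7] turn about tool y deg -22.56
offset in turned axes [-437.6  205.8 -271.6] tool y [-0.  0. -1.]
```

```bash
python3 -m handwheel '[{"jaw":0.34,"offset":[0,0,0],"angular":[0,-7.5,0]},{"jaw":0.34,"offset":[0,0,0],"angular":[0,-7.5,0]},{"jaw":0.34,"offset":[0,0,0],"angular":[0,-7.5,0]},{"jaw":0.34,"offset":[-36,0,-22],"angular":[0,0,0]},{"jaw":0.34,"offset":[-36,0,-22],"angular":[0,0,0]},{"jaw":0.34,"offset":[-36,0,-22],"angular":[0,0,0]},{"jaw":0.34,"offset":[-36,0,-22],"angular":[0,0,0]},{"jaw":0.34,"offset":[-36,0,-22],"angular":[0,0,0]}]'
python3 -c "
from h import *
goto(-140,-12,60)"
```

```text
clock: 2.0
ee_pos: [0.3003, 0.4913, 0.405]
orientation: [[-0.146, 0.0, -0.989], [0.989, 0.001, -0.146], [0.0, -1.0, -0.0]]
wrist_force: [0.8, -0.1, -0.4]
opening: 0.0332
t 2.0 fix tip [-301.   243.9] tipz 223.0 F [ 0.8 -0.1 -0.4] open 0.0332
world d [ 197. -229. -163.] tool offset now [-255.8  162.9 -161.2] turn about tool y deg -0.06
offset in turned axes [-255.9  163.  -161. ] tool y [ 0.     0.001 -1.   ]
```

```bash
python3 -m handwheel '[{"jaw":0.34,"offset":[-36,0,-22],"angular":[0,0,0]},{"jaw":0.34,"offset":[-36,0,-22],"angular":[0,0,0]},{"jaw":0.34,"offset":[-36,10,-22],"angular":[0,0,0]},{"jaw":0.34,"offset":[-36,20,-22],"angular":[0,0,0]},{"jaw":0.34,"offset":[-36,30,-22],"angular":[0,0,0]},{"jaw":0.34,"offset":[-36,30,-22],"angular":[0,0,0]},{"jaw":0.34,"offset":[-38,30,-24],"angular":[0,0,0]},{"jaw":0.34,"offset":[0,40,0],"angular":[0,0,0]}]'
python3 -c "
from h import *
goto(-140,-12,17)
snap('wrist','w1');snap('top','t2');snap('scene','s2')"
```

```text
clock: 2.8
ee_pos: [0.4917, 0.2637, 0.2497]
orientation: [[-0.136, 0.007, -0.991], [0.991, -0.001, -0.136], [-0.001, -1.0, -0.007]]
wrist_force: [1.3, -0.2, -0.9]
opening: 0.0298
t 2.8 fix tip [-145.3   -9.5] tipz 67.7 F [ 1.3 -0.2 -0.9] open 0.0298
world d [  6.  -2. -51.] tool offset now [-2.3 50.7 -5. ] turn about tool y deg -0.64
offset in turned axes [-2.5 50.7 -5.3] tool y [ 0.007 -0.001 -1.   ]
```

View pics/w1.png

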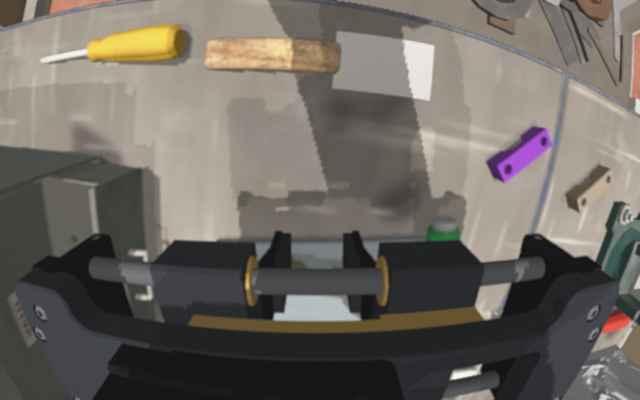

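View pics/t2.png

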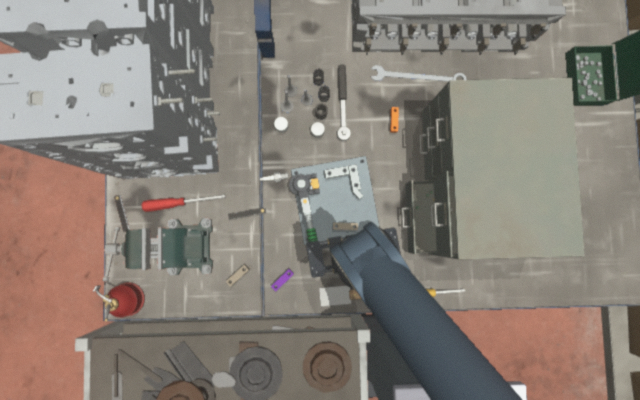

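View pics/s2.png

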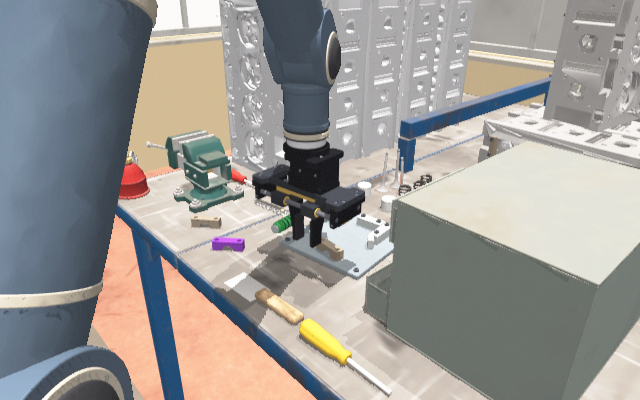

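```bash
python3 -m handwheel '[{"jaw":0.34,"offset":[0,0,0],"angular":[0,0,0]},{"jaw":0.34,"offset":[-1,15,0],"angular":[0,0,0]},{"jaw":0.34,"offset":[0,15,0],"angular":[0,0,0]},{"jaw":0.34,"offset":[0,10,0],"angular":[0,0,0]},{"jaw":0.34,"offset":[0,5,0],"angular":[0,0,0]},{"jaw":0.34,"offset":[0,0,0],"angular":[0,0,0]},{"jaw":0.34,"offset":[0,0,0],"angular":[0,0,0]},{"jaw":0.34,"offset":[0,0,0],"angular":[0,0,0]}]'
python3 -c "
from h import *
goto(-116,-11,17)
p,d=snap('scene','s3');cv2.imwrite('pics/s3c.png',cv2.resize(p[170:290,230:410][:,:,::-1],None,fx=4,fy=4,interpolation=2))"
```

```text
clock: 3.75
ee_pos: [0.4873, 0.2684, 0.2048]
orientation: [[-0.146, 0.001, -0.989], [0.989, 0.001, -0.146], [0.001, -1.0, -0.001]]
wrist_force: [0.1, -0.7, 0.2]
opening: 0.0293
t 3.75 fix tip [-149.    -4.2] tipz 22.8 F [ 0.1 -0.7  0.2] open 0.0293
world d [34. -2. -6.] tool offset now [ -6.8   5.8 -33. ] turn about tool y deg -0.06
offset in turned axes [ -6.8   5.8 -33. ] tool y [ 0.001  0.001 -1.   ]
```

View pics/s3c.png

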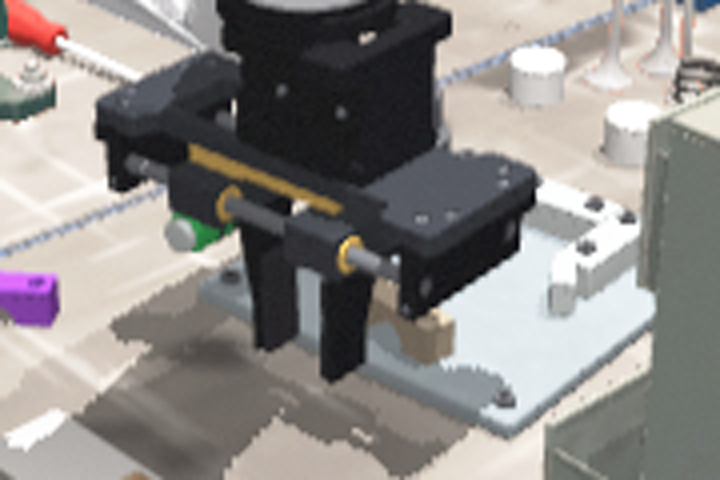

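```bash
python3 -m handwheel '[{"jaw":0.34,"offset":[-7,5,0],"angular":[0,0,0]},{"jaw":0.34,"offset":[0,0,-10],"angular":[0,0,0]},{"jaw":0.34,"offset":[0,0,-10],"angular":[0,0,0]},{"jaw":0.34,"offset":[0,0,-10],"angular":[0,0,0]},{"jaw":0.34,"offset":[0,0,-8],"angular":[0,0,0]},{"jaw":0.34,"offset":[0,0,-8],"angular":[0,0,0]},{"jaw":0.34,"offset":[0,0,-8],"angular":[0,0,0]},{"jaw":0.34,"offset":[0,0,0],"angular":[0,0,0]}]'
python3 -c "
from h import *
goto(-30,-11,17)
p,d=snap('scene','s4');cv2.imwrite('pics/s4c.png',cv2.resize(p[170:290,230:410][:,:,::-1],None,fx=4,fy=4,interpolation=2))"
```

```text
clock: 4.6
ee_pos: [0.5426, 0.2692, 0.1991]
orientation: [[-0.146, 0.001, -0.989], [0.989, 0.001, -0.146], [0.0, -1.0, -0.001]]
wrist_force: [-0.4, 0.4, -0.1]
opening: 0.0294
t 4.6 fix tip [-94.1 -11.5] tipz 17.1 F [-0.4  0.4 -0.1] open 0.0294
world d [63. 10. -0.] tool offset now [  0.6   0.2 -64.1] turn about tool y deg -0.1
offset in turned axes [  0.5   0.1 -64.1] tool y [ 0.001  0.001 -1.   ]
```

View pics/s4c.png

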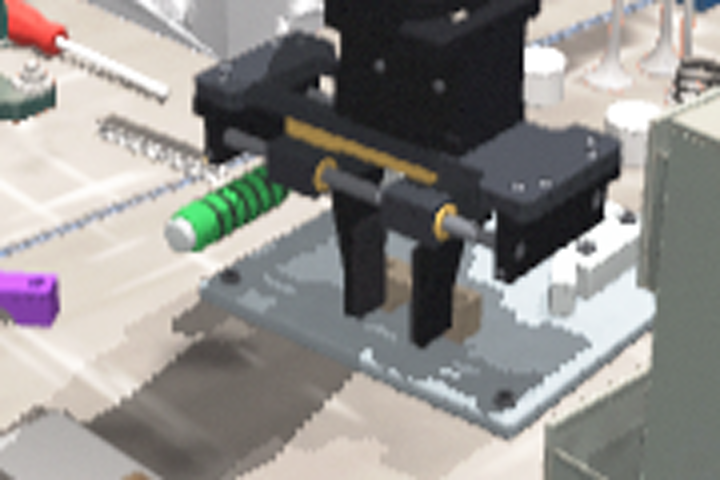

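```bash
python3 -m handwheel '[{"jaw":0.34,"offset":[0,0,-8],"angular":[0,0,0]},{"jaw":0.34,"offset":[0,0,-8],"angular":[0,0,0]},{"jaw":0.34,"offset":[0,0,-8],"angular":[0,0,0]},{"jaw":0.34,"offset":[0,0,-8],"angular":[0,0,0]},{"jaw":0.34,"offset":[0,0,-8],"angular":[0,0,0]},{"jaw":0.34,"offset":[0,0,-8],"angular":[0,0,0]},{"jaw":0.34,"offset":[0,0,-8],"angular":[0,0,0]},{"jaw":0.34,"offset":[0,0,-8],"angular":[0,0,0]}]'
python3 -c "
from h import *
goto(-10,-11,17)
p,d=snap('scene','s5');cv2.imwrite('pics/s5c.png',cv2.resize(p[170:290,230:410][:,:,::-1],None,fx=4,fy=4,interpolation=2))"
```

```text
clock: 5.45
ee_pos: [0.6054, 0.2785, 0.199]
orientation: [[-0.146, -0.0, -0.989], [0.989, 0.0, -0.146], [0.0, -1.0, 0.0]]
wrist_force: [0.1, -0.8, -0.7]
opening: 0.03
t 5.45 fix tip [-30.6 -11.6] tipz 17.0 F [ 0.1 -0.8 -0.7] open 0.03
world d [20.  4.  0.] tool offset now [  0.6  -0.1 -20.6] turn about tool y deg -0.07
offset in turned axes [  0.6  -0.  -20.6] tool y [-0.  0. -1.]
```

View pics/s5c.png

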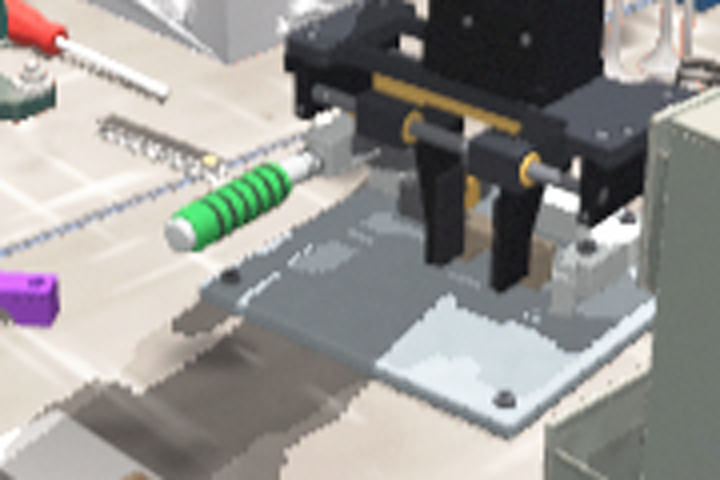

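```bash
python3 -m handwheel '[{"jaw":0.34,"offset":[0,0,-4],"angular":[0,0,0]},{"jaw":0.34,"offset":[0,0,-4],"angular":[0,0,0]},{"jaw":0.34,"offset":[0,0,-4],"angular":[0,0,0]},{"jaw":0.34,"offset":[0,0,-4],"angular":[0,0,0]},{"jaw":0.34,"offset":[0,0,-4],"angular":[0,0,0]},{"jaw":0.34,"offset":[0,0,-3],"angular":[0,0,0]},{"jaw":0.34,"offset":[0,0,-3],"angular":[0,0,0]},{"jaw":0.34,"offset":[0,0,0],"angular":[0,0,0]}]'
python3 -c "
from h import *
goto(0,-11,17)
p,d=snap('scene','s6');cv2.imwrite('pics/s6c.png',cv2.resize(p[170:290,250:430][:,:,::-1],None,fx=4,fy=4,interpolation=2))"
```

```text
clock: 6.3
ee_pos: [0.6309, 0.2823, 0.199]
orientation: [[-0.146, 0.001, -0.989], [0.989, 0.0, -0.146], [0.0, -1.0, -0.001]]
wrist_force: [-0.4, -0.7, 0.1]
opening: 0.03
t 6.3 fix tip [ -4.9 -11.6] tipz 17.0 F [-0.4 -0.7  0.1] open 0.03
world d [ 5.  1. -0.] tool offset now [ 0.6  0.  -4.9] turn about tool y deg -0.07
offset in turned axes [ 0.6  0.  -4.9] tool y [ 0.001  0.    -1.   ]
```

View pics/s6c.png

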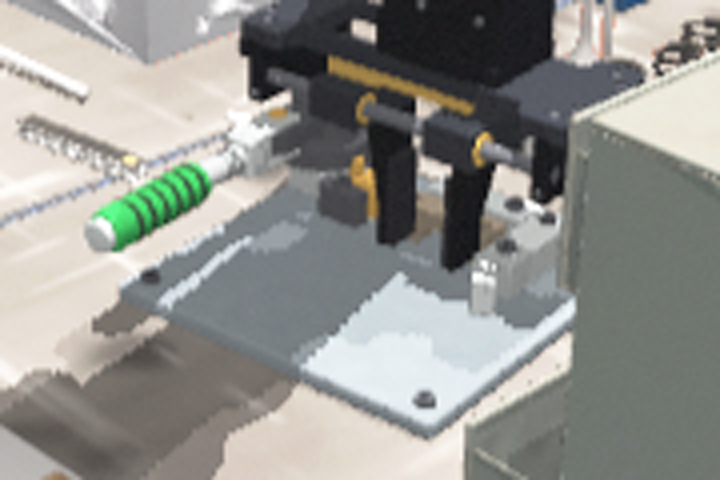

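Not in contact with the stop yet; 1.5 mm steps with a force check.

```bash
python3 -m handwheel '[{"jaw":0.34,"offset":[0,0,-1],"angular":[0,0,0]},{"jaw":0.34,"offset":[0,0,-1],"angular":[0,0,0]},{"jaw":0.34,"offset":[0,0,-1],"angular":[0,0,0]},{"jaw":0.34,"offset":[0,0,-1],"angular":[0,0,0]},{"jaw":0.34,"offset":[0,0,-1],"angular":[0,0,0]},{"jaw":0.34,"offset":[0,0,-1],"angular":[0,0,0]},{"jaw":0.34,"offset":[0,0,-0.5],"angular":[0,0,0]},{"jaw":0.34,"offset":[0,0,0],"angular":[0,0,0]}]'

```

```text
clock: 7.15
ee_pos: [0.637, 0.2833, 0.199]
orientation: [[-0.146, 0.0, -0.989], [0.989, 0.0, -0.146], [0.0, -1.0, -0.0]]
wrist_force: [-0.3, 0.0, -0.1]
opening: 0.0297
```

```bash
python3 -m handwheel '[{"jaw":0.34,"offset":[0,0,-1],"angular":[0,0,0]},{"jaw":0.34,"offset":[0,0,-1],"angular":[0,0,0]},{"jaw":0.34,"offset":[0,0,0],"angular":[0,0,0]},{"jaw":0.34,"offset":[0,0,-0.5],"angular":[0,0,0]},{"jaw":0.34,"offset":[0,0,-0.5],"angular":[0,0,0]},{"jaw":0.34,"offset":[0,0,-0.5],"angular":[0,0,0]},{"jaw":0.34,"offset":[0,0,0],"angular":[0,0,0]},{"jaw":0.34,"offset":[0,0,0],"angular":[0,0,0]}]'

```

```text
clock: 7.95
ee_pos: [0.6388, 0.2837, 0.1989]
orientation: [[-0.147, -0.005, -0.989], [0.989, -0.001, -0.147], [-0.001, -1.0, 0.005]]
wrist_force: [-7.8, -1.9, 5.6]
opening: 0.0295
```

```bash
python3 -m handwheel '[{"jaw":0.34,"offset":[0,0,-0.5],"angular":[0,0,0]},{"jaw":0.34,"offset":[0,0,0],"angular":[0,0,0]},{"jaw":0.34,"offset":[0,0,0],"angular":[0,0,0]},{"jaw":0.34,"offset":[0,0,1],"angular":[0,0,0]},{"jaw":0.34,"offset":[0,0,2],"angular":[0,0,0]},{"jaw":0.34,"offset":[0,0,5],"angular":[0,0,0]},{"jaw":0.34,"offset":[0,0,20],"angular":[0,0,0]},{"jaw":0.34,"offset":[0,0,20],"angular":[0,0,0]}]'
python3 -c "
from h import *
goto(-80,-11,17)
p,d=snap('scene','s7');cv2.imwrite('pics/s7c.png',cv2.resize(p[170:290,250:430][:,:,::-1],None,fx=4,fy=4,interpolation=2))"
```

```text
clock: 8.75
ee_pos: [0.5935, 0.2765, 0.1991]
orientation: [[-0.146, 0.002, -0.989], [0.989, 0.001, -0.146], [0.0, -1.0, -0.003]]
wrist_force: [-0.5, 0.0, 0.4]
opening: 0.0294
t 8.75 fix tip [-42.7 -11.8] tipz 17.1 F [-0.5  0.   0.4] open 0.0294
world d [-37.  -5.  -0.] tool offset now [ 0.7 -0.  37.3] turn about tool y deg -0.11
offset in turned axes [ 0.8  0.1 37.3] tool y [ 0.002  0.001 -1.   ]
```

View pics/s7c.png

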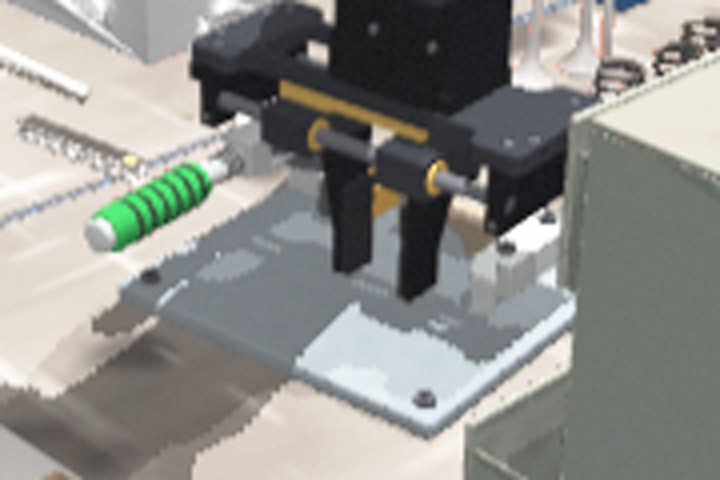

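```bash
python3 -m handwheel '[{"jaw":0,"offset":[0,0,20],"angular":[0,0,0]},{"jaw":0,"offset":[0,0,30],"angular":[0,0,0]},{"jaw":0,"offset":[0,0,35],"angular":[0,0,0]},{"jaw":0,"offset":[0,0,15],"angular":[0,0,0]},{"jaw":0,"offset":[0,-10,0],"angular":[0,0,0]},{"jaw":0,"offset":[0,-15,0],"angular":[0,0,0]},{"jaw":0,"offset":[0,0,0],"angular":[0,0,0]},{"jaw":0,"offset":[0,0,0],"angular":[0,0,0]}]'
python3 -c "
from h import *
goto(-118,38,42)
p,d=snap('top','t8');cv2.imwrite('pics/t8c.png',cv2.resize(p[140:270,255:395][:,:,::-1],None,fx=4.5,fy=4.5,interpolation=2))
for n in ['cap_center','grip','pivot','knuckle_pin','stop_face','jaw_face']:
    for r in spotter.mark_of('top',n)[:2]: print(n,w2f(r['location']).round(1),round(r['score'],2))
"
```

```text
clock: 9.6
ee_pos: [0.4958, 0.2623, 0.2248]
orientation: [[-0.146, 0.003, -0.989], [0.989, 0.001, -0.146], [0.001, -1.0, -0.003]]
wrist_force: [0.8, -0.3, 0.4]
opening: 0.0003
t 9.6 fix tip [-141.4  -11.4] tipz 42.8 F [ 0.8 -0.3  0.4] open 0.0003
world d [16. 52. -1.] tool offset now [ 49.5   0.9 -23.3] turn about tool y deg -0.11
offset in turned axes [ 49.4   0.8 -23.4] tool y [ 0.003  0.001 -1.   ]
cap_center [ 148.3 -183.4] 0.78
cap_center [-116.1   68. ] 0.71
grip [-120.5   64.9] 0.69
pivot [23.  74.4] 0.96
knuckle_pin [-20.1  71.6] 0.75
stop_face [ 30.7 -13.3] 0.59
stop_face [-21.8 223.6] 0.29
jaw_face [20.1 33.8] 0.4
```

View pics/t8c.png

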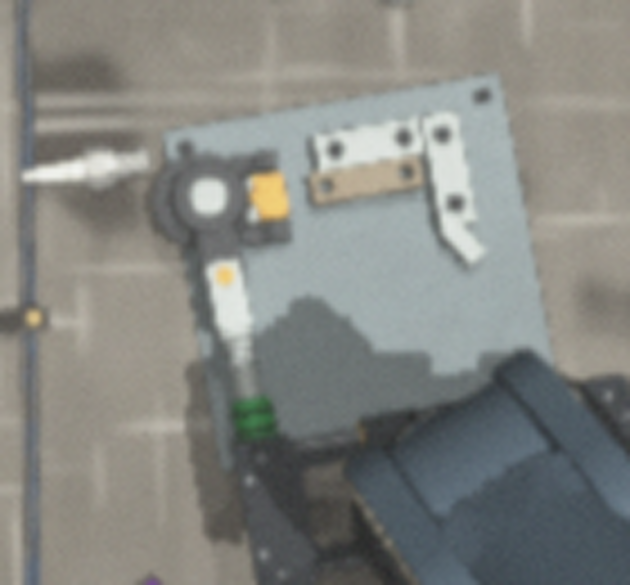

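```bash
python3 -m handwheel '[{"jaw":0,"offset":[0,0,-12],"angular":[0,0,0]},{"jaw":0,"offset":[0,0,-11],"angular":[0,0,0]},{"jaw":0,"offset":[15,0,0],"angular":[0,0,0]},{"jaw":0,"offset":[15,0,0],"angular":[0,0,0]},{"jaw":0,"offset":[15,0,0],"angular":[0,0,0]},{"jaw":0,"offset":[5,0,0],"angular":[0,0,0]},{"jaw":0,"offset":[4,0,0],"angular":[0,0,0]},{"jaw":0,"offset":[0,0,0],"angular":[0,0,0]}]'
python3 -c "
from h import *
goto(-118,46,42)
p,d=snap('scene','s9');cv2.imwrite('pics/s9c.png',cv2.resize(p[170:290,230:410][:,:,::-1],None,fx=4,fy=4,interpolation=2))
"
```

```text
clock: 10.75
ee_pos: [0.5089, 0.3196, 0.224]
orientation: [[-0.148, -0.0, -0.989], [0.989, 0.0, -0.148], [0.0, -1.0, 0.0]]
wrist_force: [-0.7, 0.0, -0.2]
opening: 0.0005
t 10.75 fix tip [-120.1   43.3] tipz 42.0 F [-0.7  0.  -0.2] open 0.0005
world d [2. 3. 0.] tool offset now [ 2.7 -0.  -2.1] turn about tool y deg 0.01
offset in turned axes [ 2.7 -0.  -2.1] tool y [-0.  0. -1.]
```

View pics/s9c.png

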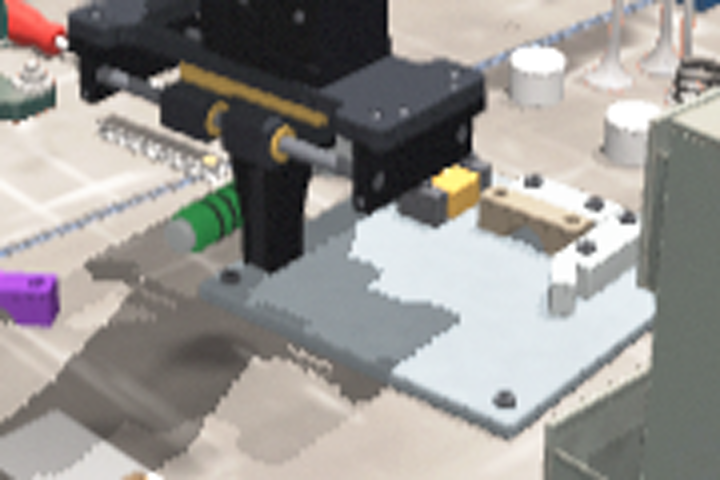

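```bash
python3 -m handwheel '[{"jaw":0,"offset":[3,0,0],"angular":[0,0,0]},{"jaw":0,"offset":[7,0,1.3],"angular":[0,2.9,0]},{"jaw":0,"offset":[7,0,1.3],"angular":[0,2.9,0]},{"jaw":0,"offset":[7,0,1.3],"angular":[0,2.9,0]},{"jaw":0,"offset":[7,0,1.3],"angular":[0,2.9,0]},{"jaw":0,"offset":[7,0,1.3],"angular":[0,2.9,0]},{"jaw":0,"offset":[7,0,1.3],"angular":[0,2.9,0]},{"jaw":0,"offset":[7,0,1.3],"angular":[0,2.9,0]}]'
cat >> h.py <<'E'
def hand():
    s=robot.read_state();R=np.array(s['orientation'])
    f=w2f(s['ee_pos'])-[22,75]; a=np.arctan2(R[1,0],R[0,0])-TH-np.pi/2; r=np.hypot(*f)
    # angle of handle if grip touches finger: 26 mm off
    phi=np.arctan2(f[1],-f[0]); print('t',s['clock'],'r',r.round(1),'cam-equivalent',round(phi+np.arcsin(26/r),3),'tool yaw',round(-a,3),'force along tool x',round(float(R[:,0]@s['wrist_force']),1),'Fz',round(s['wrist_force'][2],1),'tipz',round(s['ee_pos'][2]*1000-182,1))
E
python3 -c "
from h import *
hand()
p,d=snap('scene','s10');cv2.imwrite('pics/s10c.png',cv2.resize(p[170:290,230:410][:,:,::-1],None,fx=4,fy=4,interpolation=2))
"
```

```text
clock: 11.6
ee_pos: [0.5002, 0.3697, 0.224]
orientation: [[0.209, -0.001, -0.978], [0.978, -0.002, 0.209], [-0.002, -1.0, 0.001]]
wrist_force: [1.1, -2.4, 0.9]
opening: 0.0006
t 11.6 r 144.5 cam-equivalent 0.313 tool yaw 0.359 force along tool x -2.2 Fz 0.9 tipz 42.0
```

View pics/s10c.png

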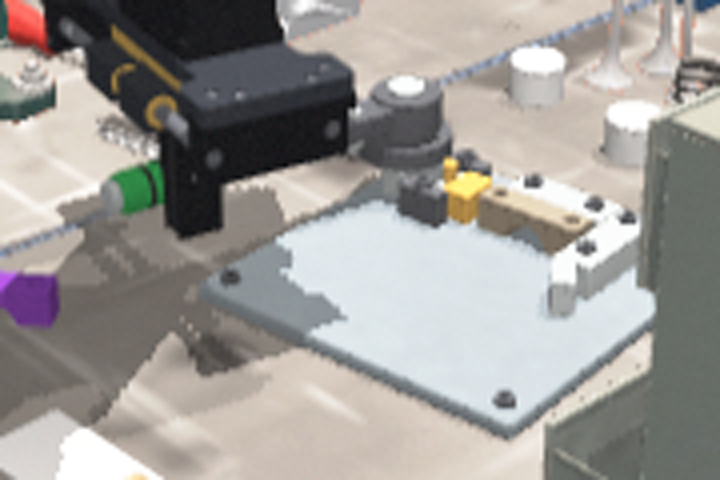

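```bash
python3 -m handwheel '[{"jaw":0,"offset":[7,0,1.3],"angular":[0,2.6,0]},{"jaw":0,"offset":[7,0,1.3],"angular":[0,2.6,0]},{"jaw":0,"offset":[7,0,1.3],"angular":[0,2.6,0]},{"jaw":0,"offset":[7,0,1.3],"angular":[0,2.6,0]},{"jaw":0,"offset":[5,0,1],"angular":[0,2,0]},{"jaw":0,"offset":[4,0,1],"angular":[0,1.5,0]},{"jaw":0,"offset":[0,0,0],"angular":[0,0,0]},{"jaw":0,"offset":[0,0,0],"angular":[0,0,0]}]'
python3 -c "
from h import *
hand()
p,d=snap('scene','s11');cv2.imwrite('pics/s11c.png',cv2.resize(p[170:290,230:410][:,:,::-1],None,fx=4,fy=4,interpolation=2))
"
```

```text
clock: 12.45
ee_pos: [0.5045, 0.4079, 0.224]
orientation: [[0.435, 0.0, -0.901], [0.901, 0.0, 0.435], [0.0, -1.0, -0.0]]
wrist_force: [0.7, 0.4, -0.8]
opening: 0.0006
t 12.45 r 144.8 cam-equivalent 0.58 tool yaw 0.598 force along tool x 0.6 Fz -0.8 tipz 42.0
```

View pics/s11c.png

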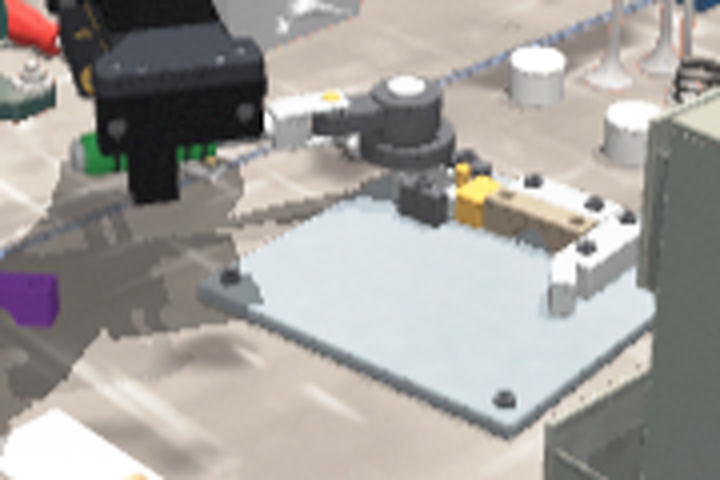

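```bash
python3 -m handwheel '[{"jaw":0,"offset":[4,0,0.7],"angular":[0,1.6,0]},{"jaw":0,"offset":[4,0,0.7],"angular":[0,1.6,0]},{"jaw":0,"offset":[3,0,0.5],"angular":[0,1.2,0]},{"jaw":0,"offset":[2,0,0.3],"angular":[0,0.8,0]},{"jaw":0,"offset":[2,0,0.3],"angular":[0,0.8,0]},{"jaw":0,"offset":[1,0,0],"angular":[0,0,0]},{"jaw":0,"offset":[1,0,0],"angular":[0,0,0]},{"jaw":0,"offset":[0,0,0],"angular":[0,0,0]}]'
python3 -c "
from h import *
hand()"
```

```text
clock: 13.3
ee_pos: [0.5093, 0.4222, 0.2238]
orientation: [[0.528, -0.006, -0.85], [0.849, -0.006, 0.528], [-0.008, -1.0, 0.002]]
wrist_force: [-6.3, -8.2, 7.5]
opening: 0.0011
t 13.3 r 144.5 cam-equivalent 0.685 tool yaw 0.704 force along tool x -10.4 Fz 7.5 tipz 41.8
```

```bash
python3 -m handwheel '[{"jaw":0,"offset":[1.5,0,0.3],"angular":[0,0.8,0]},{"jaw":0,"offset":[1.5,0,0.3],"angular":[0,0.8,0]},{"jaw":0,"offset":[1.5,0,0.3],"angular":[0,0.8,0]},{"jaw":0,"offset":[1.5,0,0.3],"angular":[0,0.8,0]},{"jaw":0,"offset":[1.5,0,0.3],"angular":[0,0.8,0]},{"jaw":0,"offset":[1.5,0,0.3],"angular":[0,0.8,0]},{"jaw":0,"offset":[0,0,0],"angular":[0,0,0]},{"jaw":0,"offset":[0,0,0],"angular":[0,0,0]}]'
python3 -c "
from h import *
hand()
p,d=snap('top','t12');cv2.imwrite('pics/t12c.png',cv2.resize(p[140:270,255:395][:,:,::-1],None,fx=4.5,fy=4.5,interpolation=2))
p,d=snap('scene','s12');cv2.imwrite('pics/s12c.png',cv2.resize(p[170:290,230:410][:,:,::-1],None,fx=4,fy=4,interpolation=2))"
```

```text
clock: 14.1
ee_pos: [0.5125, 0.4308, 0.2238]
orientation: [[0.597, -0.006, -0.802], [0.802, -0.006, 0.597], [-0.009, -1.0, 0.002]]
wrist_force: [-6.8, -8.1, 8.3]
opening: 0.0006
t 14.1 r 144.7 cam-equivalent 0.748 tool yaw 0.787 force along tool x -10.6 Fz 8.3 tipz 41.8
```

View pics/t12c.png

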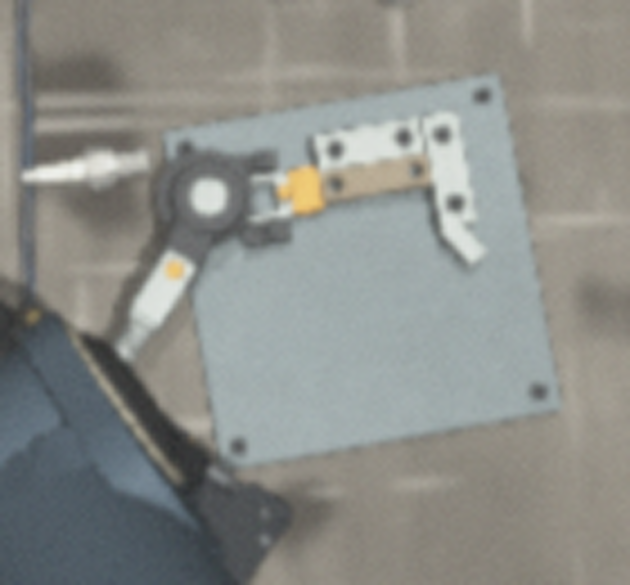

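View pics/s12c.png

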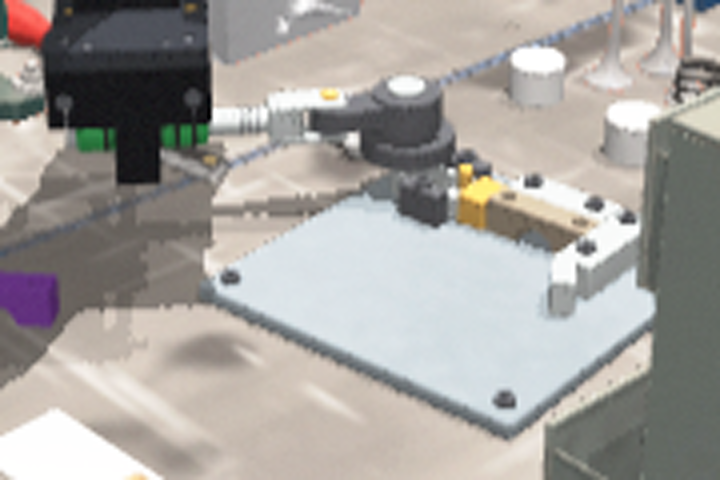

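```bash
python3 -m handwheel '[{"jaw":0,"offset":[1.5,0,0.3],"angular":[0,0.8,0]},{"jaw":0,"offset":[1.5,0,0.3],"angular":[0,0.8,0]},{"jaw":0,"offset":[1.5,0,0.3],"angular":[0,0.8,0]},{"jaw":0,"offset":[1.5,0,0.3],"angular":[0,0.8,0]},{"jaw":0,"offset":[1.5,0,0.3],"angular":[0,0.8,0]},{"jaw":0,"offset":[1.5,0,0.3],"angular":[0,0.8,0]},{"jaw":0,"offset":[0,0,0],"angular":[0,0,0]},{"jaw":0,"offset":[0,0,0],"angular":[0,0,0]}]'
python3 -c "
from h import *
hand()
p,d=snap('top','t13');cv2.imwrite('pics/t13c.png',cv2.resize(p[160:240,255:335][:,:,::-1],None,fx=7,fy=7,interpolation=2))"
```

```text
clock: 15.0
ee_pos: [0.5164, 0.4391, 0.2238]
orientation: [[0.662, -0.007, -0.75], [0.75, -0.006, 0.662], [-0.009, -1.0, 0.001]]
wrist_force: [-7.9, -7.8, 8.2]
opening: 0.0005
t 15.0 r 144.8 cam-equivalent 0.811 tool yaw 0.871 force along tool x -11.1 Fz 8.2 tipz 41.8
```

View pics/t13c.png

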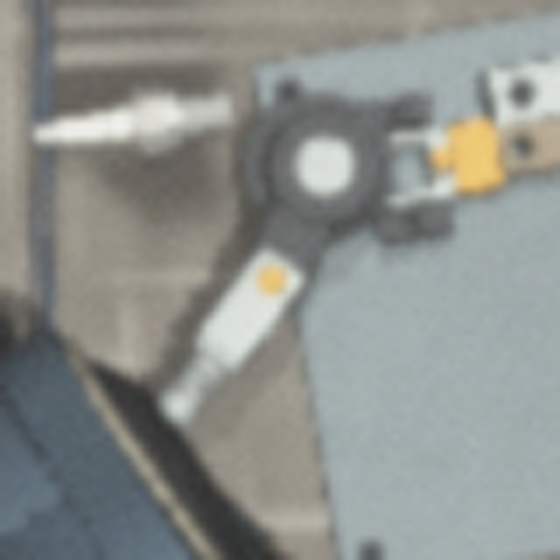

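```bash
python3 -m handwheel '[{"jaw":0,"offset":[1.5,0,0.3],"angular":[0,0.8,0]},{"jaw":0,"offset":[1.5,0,0.3],"angular":[0,0.8,0]},{"jaw":0,"offset":[1.5,0,0.3],"angular":[0,0.8,0]},{"jaw":0,"offset":[0,0,0],"angular":[0,0,0]},{"jaw":0,"offset":[0,0,0],"angular":[0,0,0]},{"jaw":0,"offset":[0,0,0],"angular":[0,0,0]},{"jaw":0,"offset":[0,0,0],"angular":[0,0,0]},{"jaw":0,"offset":[0,0,0],"angular":[0,0,0]}]'
python3 -c "
from h import *
hand()
p,d=snap('top','t14');cv2.imwrite('pics/t14c.png',cv2.resize(p[160:240,255:335][:,:,::-1],None,fx=7,fy=7,interpolation=2))"
```

```text
clock: 15.85
ee_pos: [0.5187, 0.4431, 0.2238]
orientation: [[0.692, -0.007, -0.722], [0.722, -0.006, 0.692], [-0.009, -1.0, 0.001]]
wrist_force: [-7.6, -8.2, 7.7]
opening: 0.0005
t 15.85 r 144.7 cam-equivalent 0.843 tool yaw 0.913 force along tool x -11.2 Fz 7.7 tipz 41.8
```

View pics/t14c.png

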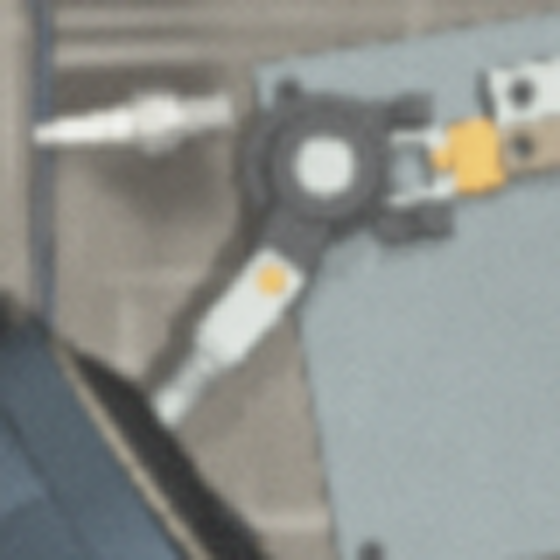

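```bash
python3 -m handwheel '[{"jaw":0,"offset":[-4,0,0],"angular":[0,0,0]},{"jaw":0,"offset":[-4,0,0],"angular":[0,0,0]},{"jaw":0,"offset":[-4,0,0],"angular":[0,0,0]},{"jaw":0,"offset":[-4,0,0],"angular":[0,0,0]},{"jaw":0,"offset":[-4,0,0],"angular":[0,0,0]},{"jaw":0,"offset":[-5,0,0],"angular":[0,0,0]},{"jaw":0,"offset":[-5,0,0],"angular":[0,0,0]},{"jaw":0,"offset":[-10,0,0],"angular":[0,0,0]}]'
python3 -m handwheel '[{"jaw":0,"offset":[-20,0,0],"angular":[0,0,0]},{"jaw":0,"offset":[-20,0,0],"angular":[0,0,0]},{"jaw":0,"offset":[0,-20,20],"angular":[0,0,0]},{"jaw":0,"offset":[0,-30,20],"angular":[0,0,0]},{"jaw":0,"offset":[0,-40,20],"angular":[0,0,0]},{"jaw":0,"offset":[0,-40,20],"angular":[0,0,0]},{"jaw":0,"offset":[0,0,0],"angular":[0,0,0]},{"jaw":0,"offset":[0,0,0],"angular":[0,0,0]}]'
python3 -c "
from h import *
hand()
p,d=snap('top','t15');cv2.imwrite('pics/t15c.png',cv2.resize(p[140:270,225:395][:,:,::-1],None,fx=4.5,fy=4.5,interpolation=2))
p,d=snap('scene','s15');cv2.imwrite('pics/s15c.png',cv2.resize(p[170:290,230:410][:,:,::-1],None,fx=4,fy=4,interpolation=2))"
```

```text
clock: 16.7
ee_pos: [0.4935, 0.4154, 0.2241]
orientation: [[0.694, 0.002, -0.72], [0.72, 0.001, 0.694], [0.002, -1.0, -0.001]]
wrist_force: [-0.5, -0.5, -0.0]
opening: 0.0001
clock: 17.5
ee_pos: [0.4063, 0.4437, 0.3553]
orientation: [[0.69, 0.001, -0.724], [0.724, 0.004, 0.69], [0.003, -1.0, 0.001]]
wrist_force: [-0.2, -0.3, 0.1]
opening: 0.0005
t 17.5 r 249.0 cam-equivalent 0.545 tool yaw 0.91 force along tool x -0.4 Fz 0.1 tipz 173.3
```

View pics/t15c.png

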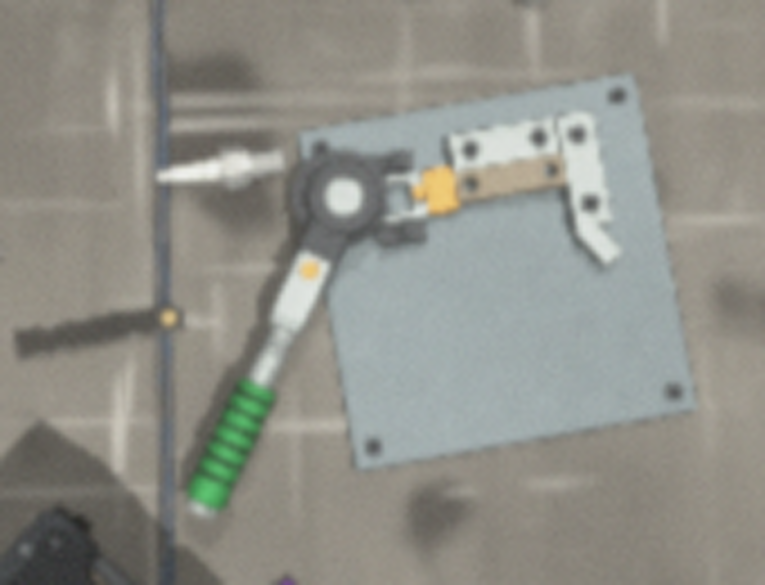

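View pics/s15c.png

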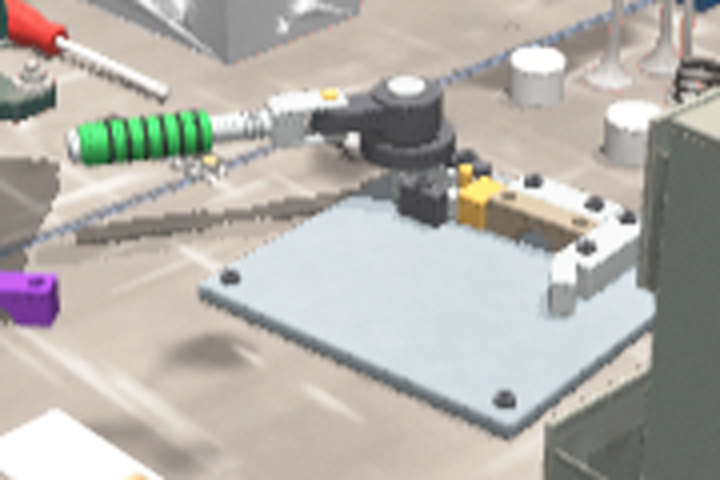

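```bash
python3 - <<'E'
from h import *
a=cv2.imread('pics/t14.png').astype(int);b=cv2.imread('pics/t15.png').astype(int)
hsv=cv2.cvtColor(b.astype(np.uint8),cv2.COLOR_BGR2HSV)
g=cv2.inRange(hsv,(45,100,40),(80,255,255)); g[:,:255]=0;g[:140]=0;g[270:]=0;g[:,395:]=0
v,u=np.nonzero(g); P=np.array([atz('top',x,y,.065)[:2] for x,y in zip(u,v)])
c=P.mean(0); w=np.linalg.svd(P-c)[2][0]; f=w2f(c); d=FR.T@w; d*=-np.sign(d[0])
print('grip centroid fix',f,'cam by centroid',np.arctan2(f[1]-75,22-f[0]),'bar dir',np.arctan2(d[1],-d[0]))
print('mean diff around knuckle/jaw',np.abs(a-b)[170:205,285:345].mean())
a0=cv2.imread('pics/top0.png'); 
for n in ['done_cap','spark_plug','gauge','jaw_face','cap_center','grip']:
    for r in spotter.mark_of('top',n)[:3]: print(n,np.round(r['location'],3),w2f(r['location']).round(1),round(r['score'],2))
hand()
E
```

```text
grip centroid fix [-95.56775418 155.68999742] cam by centroid 0.6014908143846699 bar dir 0.6110355849215912
mean diff around knuckle/jaw 2.609047619047619
done_cap [0.432 0.53  0.   ] [-165.1  262.3] 0.38
done_cap [0.607 0.389 0.059] [-13.1  97.6] 0.35
spark_plug [ 0.668  0.439 -0.001] [ 55.4 137.5] 0.5
gauge [0.583 0.511 0.002] [-18.1 221.8] 0.78
jaw_face [0.654 0.313 0.017] [22.3 15.8] 0.66
cap_center [0.658 0.28  0.018] [ 21.5 -17.6] 0.65
cap_center [0.416 0.423 0.009] [-196.8  159.3] 0.46
grip [0.521 0.431 0.059] [-92.1 151.4] 0.98
t 17.9 r 247.4 cam-equivalent 0.54 tool yaw 0.913 force along tool x 0.4 Fz 0.4 tipz 171.2
```

```bash
python3 - <<'E'
from h import *
for nm in ['top0','t15']:
    b=cv2.imread(f'pics/{nm}.png'); hsv=cv2.cvtColor(b,cv2.COLOR_BGR2HSV)
    g=cv2.inRange(hsv,(45,100,40),(80,255,255)); g[:,:255]=0;g[:140]=0;g[270:]=0;g[:,395:]=0
    v,u=np.nonzero(g); P=np.array([atz('top',x,y,.065)[:2] for x,y in zip(u,v)])
    c=P.mean(0); w=np.linalg.svd(P-c)[2][0]; f=w2f(c); d=FR.T@w; d*=-np.sign(d[0])
    o=cv2.inRange(hsv,(12,120,150),(30,255,255)); o[:,:280]=0;o[:160]=0;o[200:]=0;o[:,340:]=0
    vv,uu=np.nonzero(o); k=uu>315-5; 
    n,l,st,ce=cv2.connectedComponentsWithStats(o)
    print(nm,f,np.arctan2(f[1]-75,22-f[0]),np.arctan2(d[1],-d[0]), [(s[4],w2f(atz('top',*q,.033)).round(1)) for s,q in zip(st[1:],ce[1:]) if s[4]>4])
b=cv2.imread('pics/t15.png')[165:200,300:365]
cv2.imwrite('pics/z15.png',cv2.resize(b,None,fx=12,fy=12,interpolation=2))
E
```

```text
top0 [-119.84161912   71.68767686] -0.023348021964844562 -0.021199530622144875 [(np.int32(48), array([20.7, 43.9]))]
t15 [-95.56775418 155.68999742] 0.6014908143846699 0.6110355849215912 [(np.int32(52), array([20. , 25.3]))]
```

View pics/z15.png

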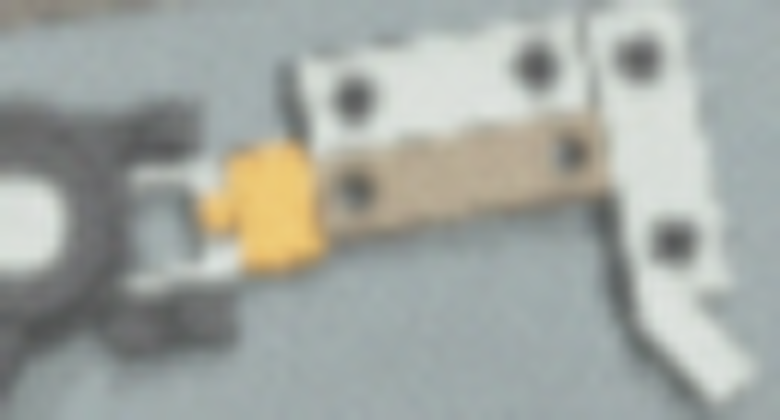

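```bash
python3 -c "
from h import *
print(close_job())"
```

```text
the job is handed in; nothing more can be done
None
```

The job is done and handed in at about 18 s on the robot's clock. No verdict came back.

**Cap:** I pushed the brown cap on the fixture with the two fingertips set 30 mm apart, which squared it up. I stopped when it met the back stop at about 8 N, then pressed 0.5 mm more. The top view showed it flush against the stop.

**Handle:** I then swung the green grip clockwise with the closed fingers. The force levelled off at 10.4 to 11.2 N while I pushed on about 23 mm. The picture showed the knuckle folded by about 0.23 rad, well short of the 0.38 limit. I let it spring back slowly and moved the arm clear.

**Last checks:**
- **Cap position:** the cap is flat on the stop, with no visible gap at the fence or the jaw. The network put its centre at x 21.5, y -17.6 mm. That y is near the -18 limit, but within the network's 4 mm error and at odds with the closed gap at the fence.
- **Handle:** it is straight to within about 0.01 rad, and the inner arm did not move on release.
- **Bystanders:** spark plug, gauge and the other brown cap are within about 4 mm of where they started, which is the measuring error.
- **Robot:** it touches nothing.

**One disagreement:** the raw camera reading of the cam was about 0.60 to 0.61 rad, below the 0.62 needed. The same reading gave -0.02 at the start, where the cam cannot be below 0, so it reads low by at least 0.02. The jaw tight on a 60 mm cap against the fence, and the force levelling off at about 11 N, point to about 0.69 to 0.70.

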